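# Stow the inspection torch in its spring clips

## Task

Take the inspection torch from its rest and press it down into the two spring clips of the rack, red lamp head at the rack's blue end and the yellow band midway between the clips, until both clips have snapped round it and it is fully home on its seats; then let go. Press by feel: the rack's height is not known exactly and the torch must never bear on the rack with more than 20 N. Leave the other things on the bench where they are.

Things in the scene. Friction and masses are not known exactly. Their poses are not given: they have to be found in the camera images.
- torch: Torch to be stowed: black round rod, 22 mm diameter, 156 mm long, about 120 g, yellow band at mid length, red lamp head (28 mm diameter, 22 mm long) at its +y end. Origin on the axis, mid-band: grip there. Its y axis is the torch's axis, pointing to the red head. It starts level in the rest, axis 45 mm above the table.
- torch_head (a point): Middle of the torch's red lamp head, on the axis, 71 mm from the torch's origin.
- rest: Fixed rest in which the torch starts: base 75 (x) x 130 (y) mm, two black notched blocks 14 mm thick at y = -45 and +45 mm, up to 54 mm high. Origin: centre of its underside, on the table. The torch lies along its y axis; between the blocks, below the torch, it is open down to 8 mm above the table.
- rack: Fixed clip rack: grey plate 85 (x) x 170 (y) x 12 mm, origin at the centre of its underside, on the table. A column at the centre carries a bar along y (22 mm wide, 150 long) with two upward-open steel spring clips at y = -45 and +45 mm, each 14 mm wide. The torch goes in from above, its axis along the rack's y axis over the plate's centre line.
- rack_mid (a point): Centre of the plate's top (12 mm up); the torch's middle goes above it. HEIGHT NOT REPORTED: the column is locked anew each time, so the axis of a torch fully home is anywhere from 70 to 96 mm above the table. It meets the finger lips about 17 mm above home and is between them about 9 mm above; from there it must still be pressed down onto the black seats, which stop it.
- rack_blue_end (a point): Blue band on the plate's +y end, 74 mm from its centre. Spreading the clips takes about 4 to 8 N in all (friction varies); once the torch is home the force rises further (10 to 11 N of press is enough). The bar rests on a spring cushion that gives from 6 N, then 1 mm per 16 N, 4 mm at most. Finger tops: 20 mm above the home axis, 46 mm across. Bar top: 27 mm below the home axis; 76 mm free between the clips.
- clip_near_front (a joint): Spring finger on the -x side of the clip at the rack's -y end: angle in rad, 0 closed (its rest), growing as it is spread; about 0.08 when the torch is between the lips, back to about 0 when the torch is home.
- clip_near_back (a joint): Spring finger on the +x side of the clip at the rack's -y end: angle in rad, 0 closed (its rest), growing as it is spread; about 0.08 when the torch is between the lips, back to about 0 when the torch is home.
- clip_far_front (a joint): Spring finger on the -x side of the clip at the rack's +y (blue) end: angle in rad, 0 closed (its rest), growing as it is spread; about 0.08 when the torch is between the lips, back to about 0 when the torch is home.
- clip_far_back (a joint): Spring finger on the +x side of the clip at the rack's +y (blue) end: angle in rad, 0 closed (its rest), growing as it is spread; about 0.08 when the torch is between the lips, back to about 0 when the torch is home.
- tape_roll: Bystander, to be left alone: yellow masking-tape roll lying flat, 70 mm across, 24 mm high; origin at the centre of its underside.
- lacquer_tin: Bystander, to be left alone: lacquer tin, 70 mm across, 90 mm high; origin at the centre of its underside.
- sanding_block: Bystander, to be left alone: cork sanding block, 65 x 110 x 30 mm; origin at the centre of its underside.
- wheel_nut_a: Bystander, to be left alone: steel wheel nut standing on end, 26 mm across, 30 mm high; origin at the centre of its underside.
- wheel_nut_b: Bystander, to be left alone: a second such wheel nut; origin at the centre of its underside.
- spanner: Bystander, to be left alone: steel spanner lying flat, 170 mm long; origin at the underside, in the middle.
- mixing_cup: Bystander, to be left alone: white mixing cup, 72 mm across, 70 mm high; origin at the centre of its underside.

How it is judged:
By the outcome, as a careful person would: the job done as asked, in the order asked, and still so for the second after the job is handed in, with the robot touching nothing.
It also fails if it takes over 42 s, if anything falls off the work surface, if the arm or the gripper's body presses on something with over 40 N, if the wrist force passes 120 N, or if a joint passes its speed limit or range.

## Robot

A 7-joint arm with a two-finger parallel gripper is mounted at the origin on the work surface. World frame = base frame: x ahead of the robot, y to its left, z up, the work surface at z = 0. Lengths are in m, angles in degrees, forces in N, time in s.
With the tool pointing down it reaches from about 0.425 to 0.875 m from the base axis. Payload 4.7 kg.
Tool frame: the origin (TCP) lies at the very end of the fingers, on their centre line; the grasp point (between the pads) lies env.grip_point_offset behind it (env.grip_point_offset is the distance from the TCP to the grasp point, in m); z points along the fingers, y is the direction in which the jaws open and shut (so a half turn about z gives the same grasp; the last joint's range is limited). The gripper opens to 87 mm and grips with 3 to 60 N. Pads are 19 mm wide; open, the fingers measure 117 mm over their backs; the gripper's body (75 mm by 190 mm) begins 51 mm behind the grasp point.
Start: joints at [70.709, 18.392, -4.016, 83.108, 1.295, 78.541, -3.26], TCP at [0.223, -0.61, 0.223] pointing down, gripper open.
Joint ranges: [-163.93, 163.93], [-17.29, 119.83], [-79.2, 71.16], [3.27, 140.29], [-89.18, 269.18], [5.43, 117.66], [-154.24, 154.24]. Speed limits (degrees/s): [147.25, 147.25, 180, 180, 180, 180, 180].

## Interface

Orientations are given as [roll, pitch, yaw] about the fixed x, y, z axes, in that order (R = Rz(yaw) Ry(pitch) Rx(roll)).
In Python, from cell import env gives the robot as it stands.
- The arm moves only by the tool send_rows, never from a script. Its argument "plan" is a list of rows, each a list of 7 numbers: the finger opening in mm, from 0 to 87, then the shift along the tool's x, y, z in mm, then the turn, a rotation vector about the tool's x, y, z in rad. A call has 1 to 12 rows; each row shifts and turns the commanded pose from where the row before left it, along the tool's axes as they then stand; what a row does not reach is not made up. A row lasts 1/10 s, in which the tool goes at most 50 mm and 8.59 degrees, less where a joint would pass 70% of its speed; a pose out of reach is approached as far as the arm can. A call is refused whole if a number of a shift passes 50 or a number of a turn 0.15, either way. A call with a gripper value outside its range is refused whole. The fingers move at their own pace and stop on an object; "grip_force" is the grip in N (left out, the last holds). Time passes only in rows, so rows that do not move let the fingers close. It gives the time, the measured TCP pose, the force and the opening at its end, in the units of the state.
- env.get_obs(): the state, without advancing time (a new reading comes with each control period).
- env.read_camera(name): name is "scene" or "top"; returns the picture (400x640x3 uint8, red, green, blue); there is no depth.
- env.get_calibration(name): a dict with "fx", "fy", "cx", "cy" (pixels), "extrinsics" (4x4, takes a point from camera to world coordinates). Camera axes: x right, y down, z forward; pixel columns grow to the right and rows downward; lengths in m; the calibration is good to about 2 mm. A picture is of the moment at which its call begins. get_calibration takes no time and is no camera call.
- env.sign_off(): hands the job in, once; it reports no verdict.
Trained networks look in the newest picture that a camera, given by its name, has taken for a name from the list of things; names that differ only in an ending like _2 or _b are one class to them, and where a whole thing is asked for, a point or a joint stands for the part that bears it (a point fixed in the world has none). Each returns a list of dicts, best first, with "confidence" (0 to 1); they miss things now and then, are a little off and sometimes report something else, mostly with a low value. They report only what shows in the picture. A call takes as long as a camera call.
- env.regions_of(camera, query): "region" (400x640 bool, what is visible of it) and "rect" ([left, top, right, bottom] in pixels, round what is visible of it).
The state is a dict: "time_s": time; "qpos": joint angles; "joint_velocities": joint speeds; "effort": joint torques, N m; "tool_pos": TCP position; "tool_rot": TCP orientation; "force": force on the tool from outside, world axes, zero at the start; "wrist_torque": the same for the moment, N m; "grip_width": finger opening in m.
Only numpy, scipy, OpenCV 4.12 (cv2) and the standard library are available. Lean on these libraries where they do the work, as an engineer would, in place of code of your own. Each camera call takes 0.05 s, during which the arm holds its last target. There are 200 camera calls.

## Working session

There is one attempt and no reset: what is moved stays moved. The work goes in short steps, Python scripts to look and compute and a tool call to move; the robot and the scene stay as the last step left them, time stands still between calls to the robot, and variables do not carry over. Pictures are saved under pics/ and viewed, about 8 in all and at most 12, crops included, and the job is handed in when it is done.

Besides the shell and the picture viewer there is one more tool, called after ">>>" as name(argument=value, ...) on one line, values as JSON. send_rows: Moves the arm, as the interface text tells. Its arguments: {"type":"object","properties":{"plan":{"type":"array"},"grip_force":{"type":"number"}},"required":["plan"]}

```bash
mkdir -p pics; ls; python3 - <<'E'
from cell import env
import cv2,numpy as np
print(env.get_obs(), env.grip_point_offset)
ims=[]
for c in("scene","top"):
    im=env.read_camera(c); k=env.get_calibration(c); print(c,k)
    ims.append(im)
    cv2.imwrite(f"pics/{c}0.png",im[:,:,::-1])
    for q in("torch","torch_head","rest","rack","rack_blue_end","rack_mid"):
        for r in env.regions_of(c,q)[:2]:
            m=r["region"]; ys,xs=np.nonzero(m)
            print(c,q,round(r["confidence"],2),r["rect"],xs.mean().round(1),ys.mean().round(1),m.sum())
E
```

```text
pics
{'time_s': 0.0, 'qpos': array([70.71047066, 18.43880244, -4.01516852, 83.17579492,  1.29617435,
       78.54073457, -3.26028104]), 'joint_velocities': array([ 0.05820471, -0.01068697,  0.05150071, -0.07151347,  0.0723772 ,
        0.0799476 , -0.06649852]), 'effort': array([ 9.75880430e-04, -4.91290784e+01, -4.03595427e-01, -3.12524736e+01,
       -6.41063601e-02,  4.37052338e-02,  1.71541378e-04]), 'tool_pos': array([ 0.22309945, -0.60991614,  0.22145657]), 'tool_rot': array([-1.79889977e+02,  7.07462132e-03,  2.00989145e+01]), 'force': array([-0.44879109, -0.27992762,  0.66713993]), 'wrist_torque': array([ 0.00861914, -0.03099601,  0.06687527]), 'grip_width': 0.08676978827354219} 0.0187
scene {'fx': 440.08323637641485, 'fy': 440.08323637641485, 'cx': 319.4991702122125, 'cy': 197.35428211114558, 'extrinsics': array([[ 0.3451613 ,  0.7094473 , -0.61444951,  1.19140276],
       [ 0.93853306, -0.26397601,  0.22242385, -0.2608272 ],
       [-0.00440193, -0.65345328, -0.75695405,  0.80312603],
       [ 0.        ,  0.        ,  0.        ,  1.        ]])}
scene torch 0.64 [369.2, 16
[... 539 characters left out ...]
0618437442776, 'cx': 322.8250219982155, 'cy': 192.19295476157427, 'extrinsics': array([[ 0.01528035, -0.98940249,  0.14439262,  0.39466751],
       [-0.99984574, -0.01637049, -0.00636461, -0.03976779],
       [ 0.00866094, -0.14427309, -0.98950001,  1.30096595],
       [ 0.        ,  0.        ,  0.        ,  1.        ]])}
top torch_head 0.68 [204.1, 182.3, 266.2, 200.9] 233.9 190.1 556
top rest 0.88 [213.2, 175.1, 267.0, 215.3] 240.3 194.7 905
top rest 0.47 [352.9, 200.9, 361.7, 206.7] 359.7 203.1 33
top rack 0.98 [338.2, 179.5, 412.7, 238.2] 375.0 210.0 2117
top rack_blue_end 0.74 [338.3, 185.7, 411.3, 238.7] 375.5 210.3 2116
top rack_mid 0.97 [338.4, 182.6, 410.2, 240.6] 374.9 210.3 2199
```

```bash
python3 - <<'E'
import cv2,numpy as np
a=cv2.imread("pics/top0.png")[130:280,180:440]; b=cv2.imread("pics/scene0.png")[130:280,195:455]
a=cv2.resize(a,None,fx=3,fy=2.9*3/2.9,interpolation=cv2.INTER_CUBIC);b=cv2.resize(b,None,fx=3,fy=3,interpolation=cv2.INTER_CUBIC)
cv2.imwrite("pics/c0.png",cv2.resize(np.vstack([a,b]),(520,600)))
E
```

```text
(no output)
```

View pics/top0.png

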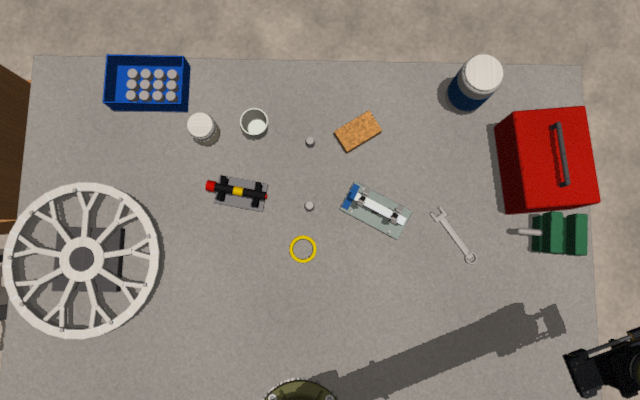

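View pics/c0.png

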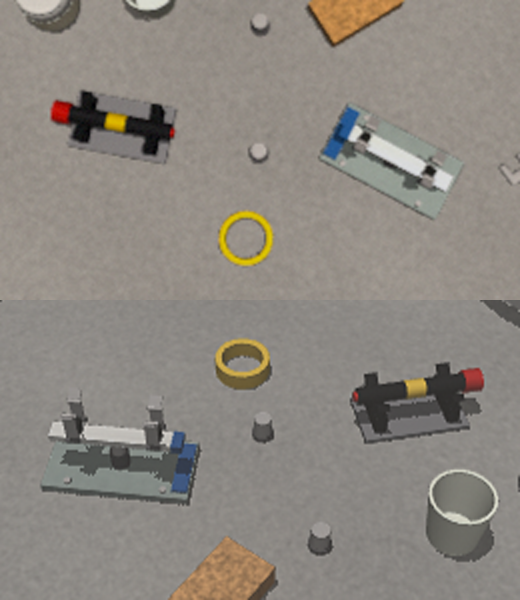

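The top view shows the torch with its band near (237,191) and its head at (211,186). The rack is centred near (375,210), with its blue end at (350,197). The scene view confirms both, and the clips stand upright and empty. Next I'll measure them.

```bash
cat > h.py <<'E'
from cell import env
import cv2,numpy as np
def ray(c,px,z):
    k=env.get_calibration(c);E=k["extrinsics"]
    d=E[:3,:3]@np.array([(px[0]-k["cx"])/k["fx"],(px[1]-k["cy"])/k["fy"],1])
    return E[:3,3]+d*(z-E[2,3])/d[2]
def proj(c,P):
    k=env.get_calibration(c);E=k["extrinsics"]
    p=(np.atleast_2d(P)-E[:3,3])@E[:3,:3]
    return np.c_[k["fx"]*p[:,0]/p[:,2]+k["cx"],k["fy"]*p[:,1]/p[:,2]+k["cy"]]
def blob(im,lo,hi,box):
    h=cv2.cvtColor(im,cv2.COLOR_RGB2HSV);m=cv2.inRange(h,lo,hi)
    w=np.zeros_like(m);l,t,r,b=box;w[t:b,l:r]=m[t:b,l:r]
    n,L,s,cen=cv2.connectedComponentsWithStats(w)
    i=1+np.argmax(s[1:,4]);return cen[i],s[i],L==i
E
python3 - <<'E'
from h import *
from scipy.optimize import minimize
box={"top":((195,170,275,220),(325,165,425,250)),"scene":((365,155,445,205),(205,165,300,240))}
ims={c:cv2.imread(f"pics/{c}0.png")[:,:,::-1].copy() for c in box}
for c in box:
    bt,br=box[c]
    y,s1,_=blob(ims[c],(18,120,90),(35,255,255),bt)
    h,s2,_=blob(ims[c],(0,150,80),(8,255,255),bt)
    b,s3,_=blob(ims[c],(100,100,50),(125,255,255),br)
    Y=ray(c,y,.045);H=ray(c,h,.045);B=ray(c,b,.012)
    d=(H-Y)[:2];print(c,"band",Y,"head",H,"len",np.hypot(*d),"yaw",np.degrees(np.arctan2(-d[0],d[1])),"blue",B,s1[4],s2[4],s3[4])
# rack plate: fit box silhouette to network region
ms={}
for c in box:
    if c=="top": env.read_camera(c)
    else: env.read_camera(c)
    ms[c]=env.regions_of(c,"rack")[0]["region"]
def corners(p,zs=(0,.012)):
    a=p[2];R=np.array([[np.cos(a),-np.sin(a)],[np.sin(a),np.cos(a)]])
    return np.array([[*(R@[sx*.0425,sy*.085]+p[:2]),z] for z in zs for sx in(-1,1) for sy in(-1,1)])
def iou(p,c):
    q=proj(c,corners(p));hull=cv2.convexHull(q.astype(np.float32))[:,0]
    m=np.zeros((1600,2560),np.uint8);cv2.fillConvexPoly(m,np.round((hull+.5)*4).astype(int),1)
    M=cv2.resize(ms[c].astype(np.uint8),(2560,1600),interpolation=cv2.INTER_NEAREST)
    if c=="scene": M=M*1
    return (m&M).sum()/(m|M).sum()
B=ray("top",(375,210.5),.012)
for c in("top","scene"):
    r=minimize(lambda p:-iou(np.array(p),c),[B[0],B[1],np.radians(-25)],method="Nelder-Mead",options=dict(initial_simplex=[[B[0]+a,B[1]+b,np.radians(-25)+g] for a,b,g in((0,0,0),(.01,0,0),(0,.01,0),(0,0,.15))]))
    p=r.x;print(c,"plate",p[:2],np.degrees(p[2]),-r.fun,"blue pred",p[0]-.074*np.sin(p[2]),p[1]+.074*np.cos(p[2]))
E
```

```text
top band [0.57848398 0.16896408 0.045     ] head [0.59017958 0.2386981  0.045     ] len 0.0707079991437918 yaw -9.52087885137195 blue [ 0.57338966 -0.1194052   0.012     ] 91 87 182
scene band [0.57363614 0.17411282 0.045     ] head [0.58347881 0.24651805 0.045     ] len 0.0730711605930928 yaw -7.741257141435346 blue [ 0.53741393 -0.10752278  0.012     ] 83 72 94
top plate [ 0.53944833 -0.18387625] -27.34558696287143 0.9688181483474468 blue pred 0.5734407074067758 -0.11814560462964581
scene plate [ 0.53391614 -0.18217065] -27.612347263427264 0.8115521903731747 blue pred 0.5682141738621851 -0.11659897893881775
```

```bash
cat >> h.py <<'E'
def plan(pos,yaw,n,o=None):
    "rows from pose o (default measured) to TCP pos / yaw, tool down"
    o=o or env.get_obs(); p=np.array(o["tool_pos"]);y0=np.radians(o["tool_rot"][2]);dy=(np.radians(yaw)-y0)/n
    for i in range(n):
        y=y0+i*dy;d=(np.array(pos)-p)/n*1000
        print([round(float(v),1) for v in(np.cos(y)*d[0]+np.sin(y)*d[1],np.sin(y)*d[0]-np.cos(y)*d[1],-d[2])],round(-dy,3))
E
python3 -c "
from h import *
plan((.577,.171,.15),81,22)"
```

```text
[27.3, -27.8, 3.3] -0.048
[28.6, -26.5, 3.3] -0.048
[29.9, -25.1, 3.3] -0.048
[31.0, -23.6, 3.3] -0.048
[32.1, -22.1, 3.3] -0.048
[33.2, -20.5, 3.3] -0.048
[34.1, -18.9, 3.3] -0.048
[35.0, -17.2, 3.3] -0.048
[35.8, -15.5, 3.3] -0.048
[36.5, -13.7, 3.3] -0.048
[37.1, -12.0, 3.3] -0.048
[37.6, -10.2, 3.3] -0.048
[38.1, -8.3, 3.3] -0.048
[38.4, -6.5, 3.3] -0.048
[38.7, -4.6, 3.3] -0.048
[38.9, -2.7, 3.3] -0.048
[39.0, -0.9, 3.3] -0.048
[39.0, 1.0, 3.3] -0.048
[38.9, 2.9, 3.3] -0.048
[38.7, 4.8, 3.3] -0.048
[38.4, 6.6, 3.3] -0.048
[38.1, 8.5, 3.3] -0.048
```

>>> send_rows(plan=[[87,27,-28,3.3,0,0,-0.048],[87,28.5,-26.5,3.3,0,0,-0.048],[87,30,-25,3.3,0,0,-0.048],[87,31,-23.5,3.3,0,0,-0.048],[87,32,-22,3.3,0,0,-0.048],[87,33,-20.5,3.3,0,0,-0.048],[87,34,-19,3.3,0,0,-0.048],[87,35,-17,3.3,0,0,-0.048],[87,36,-15.5,3.3,0,0,-0.048],[87,36.5,-13.5,3.3,0,0,-0.048],[87,37,-12,3.3,0,0,-0.048],[87,37.5,-10,3.3,0,0,-0.048]])

```text
time_s: 2.1
tool_pos: [0.4172, -0.1838, 0.1832]
tool_rot: [179.9, 0.0, 53.2]
force: [0.6, -0.1, -0.4]
grip_width: 0.0869
```

>>> send_rows(plan=[[87,38,-8.5,3.3,0,0,-0.048],[87,38.5,-6.5,3.3,0,0,-0.048],[87,38.5,-4.5,3.3,0,0,-0.048],[87,39,-2.5,3.3,0,0,-0.048],[87,39,-1,3.3,0,0,-0.048],[87,39,1,3.3,0,0,-0.048],[87,39,3,3.3,0,0,-0.048],[87,38.5,5,3.3,0,0,-0.048],[87,38.5,6.5,3.3,0,0,-0.048],[87,38,8.5,3.3,0,0,-0.048],[87,0,0,0,0,0,0],[87,0,0,0,0,0,0]])

```text
time_s: 3.3
tool_pos: [0.579, 0.1699, 0.1495]
tool_rot: [-179.9, -0.0, 80.7]
force: [0.1, -0.3, 1.2]
grip_width: 0.0874
```

```bash
python3 - <<'E'
from h import *
o=env.get_obs();print(o["tool_pos"],o["tool_rot"],o["force"])
p=o["tool_pos"];y=np.radians(o["tool_rot"][2]);j=np.array([np.sin(y),-np.cos(y),0])
out=[]
for c,b in(("scene",(340,110,470,210)),("top",(170,150,300,250))):
    im=env.read_camera(c);cv2.imwrite(f"pics/{c}1.png",im[:,:,::-1])
    q=proj(c,[p,p+.0435*j,p-.0435*j]);print(c,q)
    l,t,r,bb=b;cr=cv2.resize(im[t:bb,l:r,::-1],None,fx=4,fy=4,interpolation=cv2.INTER_CUBIC)
    for u in q: cv2.drawMarker(cr,tuple(np.round((u+.5-[l,t])*4).astype(int).tolist()),(0,255,0),0,12,1)
    out.append(cr)
h=max(x.shape[0] for x in out)
out=[cv2.copyMakeBorder(x,0,h-x.shape[0],0,0,0) for x in out]
f=np.hstack(out);cv2.imwrite("pics/h1.png",cv2.resize(f,None,fx=.76,fy=.76))
E
```

```text
[0.57901858 0.16986595 0.14950356] [-1.79934809e+02 -1.21454937e-03  8.07016816e+01] [ 0.14585253 -0.2559267   1.18759156]
scene [[408.5891631  142.26172044]
 [415.0936526  155.76706176]
 [402.45006095 129.51503681]]
top [[229.74900243 183.73193739]
 [233.52695739 165.68522924]
 [225.9303248  201.97317141]]
```

View pics/h1.png

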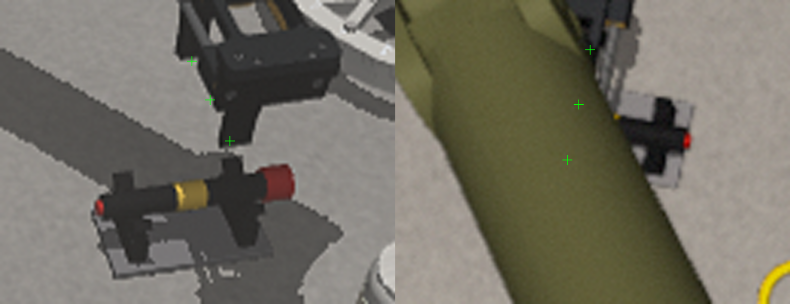

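The near finger in the scene view agrees with its predicted position to a few mm, so I'll rely on the top-view numbers, using the same camera for torch and rack. Now descend and grip.

>>> send_rows(plan=[[87,-1,-0.4,20,0,0,0],[87,0,0,25,0,0,0],[87,0,0,25,0,0,0],[87,0,0,25,0,0,0],[87,0,0,18,0,0,0],[87,0,0,10,0,0,0],[87,0,0,0,0,0,0],[87,0,0,0,0,0,0]])

```text
time_s: 4.2
tool_pos: [0.5795, 0.1681, 0.0278]
tool_rot: [179.9, -0.0, 80.6]
force: [-0.3, 0.5, 0.1]
grip_width: 0.0864
```

>>> send_rows(plan=[[15,0,0,0,0,0,0],[15,0,0,0,0,0,0],[15,0,0,0,0,0,0],[15,0,0,0,0,0,0],[15,0,0,0,0,0,0],[15,0,0,0,0,0,0],[15,0,0,0,0,0,0],[15,0,0,0,0,0,0]], grip_force=40)

```text
time_s: 5.0
tool_pos: [0.5788, 0.168, 0.0269]
tool_rot: [-180.0, 0.0, 80.6]
force: [-0.0, 0.7, 0.3]
grip_width: 0.0313
```

>>> send_rows(plan=[[15,0,0,0,0,0,0],[15,0,0,0,0,0,0],[15,0,0,0,0,0,0],[15,0,0,0,0,0,0]])

```text
time_s: 5.4
tool_pos: [0.5768, 0.1683, 0.0266]
tool_rot: [-179.8, 0.1, 80.6]
force: [-5.4, -0.2, 2.9]
grip_width: 0.021
```

>>> send_rows(plan=[[15,0,0,-5,0,0,0],[15,0,0,-10,0,0,0],[15,0,0,-20,0,0,0],[15,0,0,-25,0,0,0],[15,0,0,-30,0,0,0],[15,0,0,-30,0,0,0],[15,0,0,-20,0,0,0],[15,0,0,0,0,0,0],[15,0,0,0,0,0,0]])

```text
time_s: 6.3
tool_pos: [0.5791, 0.1678, 0.1672]
tool_rot: [179.9, 0.0, 80.6]
force: [0.1, -0.7, -1.5]
grip_width: 0.0209
```

```bash
python3 - <<'E'
from h import *
o=env.get_obs();print(o["tool_pos"],o["tool_rot"],o["force"],o["grip_width"])
p=o["tool_pos"].copy();p[2]+=env.grip_point_offset
im=env.read_camera("scene");cv2.imwrite("pics/scene2.png",im[:,:,::-1])
q=proj("scene",p)[0];print(q)
x,y=map(int,q);b=(x-50,y-50,x+60,y+40)
for n,lo,hi in(("band",(18,100,60),(38,255,255)),("head",(0,150,60),(8,255,255))):
    try:
        c,s,_=blob(im,lo,hi,b);print(n,c,s,ray("scene",c,p[2]))
    except Exception as e: print(n,e)
cr=cv2.resize(im[y-60:y+60,x-80:x+80,::-1],None,fx=4,fy=4,interpolation=cv2.INTER_CUBIC)
cv2.drawMarker(cr,tuple(np.round((q+.5-[x-80,y-60])*4).astype(int).tolist()),(0,255,0),0,14,1)
cv2.imwrite("pics/h2.png",cr)
E
```

```text
[0.57912452 0.16784572 0.16719118] [1.79928897e+02 6.36649103e-03 8.05884167e+01] [ 0.12134806 -0.68600638 -1.50096684] 0.02093023844774304
[410.30509966 129.7538242 ]
band [407.8  128.05] [406 125   4  10  20] [0.57229567 0.16544627 0.18589118]
head [378.5 132.5] [378 131   2   4   8] [0.56345326 0.10055702 0.18589118]
```

View pics/h2.png

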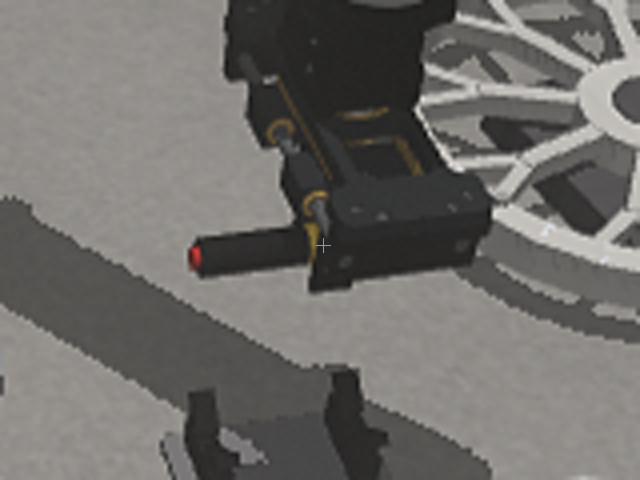

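The view shows the torch gripped and level. Its tail is at about (378,132), and a strip of the band is visible left of the finger at about (408,128). I'll check the along-axis grip offset against the tail.

```bash
python3 - <<'E'
from h import *
def axis_s(c,px,P,d):
    # along-axis coordinate from P of axis point nearest the pixel ray
    s=np.linspace(-.12,.12,2401);q=proj(c,P+s[:,None]*d)
    i=np.argmin(np.hypot(*(q-px).T));return s[i]*1000, np.hypot(*(q[i]-px))
A=np.radians
for c,f,P,yaw,bt in(("scene","scene0",np.array([.5736,.1741,.045]),81,(365,155,445,205)),("top","top0",np.array([.5785,.169,.045]),80.6,(195,170,275,220)),("scene","scene2",np.array([.5791,.1678,.1859]),80.6,(360,105,440,150))):
    im=cv2.imread(f"pics/{f}.png")[:,:,::-1].copy();d=np.array([np.cos(A(yaw)),np.sin(A(yaw)),0])
    hsv=cv2.cvtColor(im,cv2.COLOR_RGB2HSV);l,t,r,b=bt
    for n,lo,hi in(("yel",(16,90,50),(38,255,255)),("red",(0,130,50),(9,255,255))):
        m=cv2.inRange(hsv,lo,hi)[t:b,l:r];N,L,S,C=cv2.connectedComponentsWithStats(m)
        for i in range(1,N):
            if S[i,4]>=5:
                x0,y0,w,h,a=S[i];cc=C[i]+[l,t]
                ys,xs=np.nonzero(L==i);pts=np.c_[xs+l,ys+t]
                ss=[axis_s(c,p,P,d)[0] for p in pts]
                print(f,n,cc.round(1),"area",a,"s mean/min/max",round(np.mean(ss),1),min(ss).round(1),max(ss).round(1),"off px",axis_s(c,cc,P,d)[1].round(1))
E
```

```text
scene0 yel [402.6 173.5] area 95 s mean/min/max -0.0 -12.9 13.3 off px 0.3
scene0 red [431.3 168.9] area 87 s mean/min/max 72.1 60.1 83.8 off px 0.0
scene0 red [372.5 177.5] area 8 s mean/min/max -74.3 -76.0 -72.5 off px 0.2
top0 yel [237.3 190.6] area 99 s mean/min/max 0.1 -13.7 14.0 off px 0.0
top0 red [210.1 185.6] area 92 s mean/min/max 70.4 58.2 82.3 off px 0.1
top0 red [265.5 196. ] area 10 s mean/min/max -72.9 -75.1 -70.8 off px 0.3
scene2 yel [431.9 108.1] area 15 s mean/min/max 54.0 50.3 58.1 off px 18.6
scene2 yel [407.9 118.5] area 15 s mean/min/max -2.0 -7.1 5.3 off px 11.5
scene2 yel [407.7 128.2] area 23 s mean/min/max -5.1 -8.4 -1.4 off px 1.9
scene2 red [378.2 132.9] area 12 s mean/min/max -70.4 -73.1 -68.2 off px 1.0
```

```bash
python3 - <<'E'
from h import *
o=env.get_obs();p=o["tool_pos"];y=np.radians(o["tool_rot"][2]);j=np.array([np.sin(y),-np.cos(y),0]);d=np.array([np.cos(y),np.sin(y),0])
print(j,d)
im=cv2.imread("pics/scene2.png")
cr=cv2.resize(im[100:155,370:450],None,fx=8,fy=8,interpolation=cv2.INTER_NEAREST)
for off in(.0105,.0255):
  for z in(0,.0187):
    for s in(-.0095,.0095):
        q=proj("scene",p+j*off+d*s+[0,0,z])[0];print(off,z,s,q.round(1))
        cv2.drawMarker(cr,tuple(np.round((q+.5-[370,100])*8).astype(int).tolist()),(0,255,0) if off<.02 else (255,0,255),0,10,1)
cv2.imwrite("pics/h3.png",cr)
E
```

```text
[ 0.98653734 -0.16353614  0.        ] [0.16353614 0.98653734 0.        ]
0.0105 0 -0.0095 [406.  140.4]
0.0105 0 0.0095 [414.4 139.2]
0.0105 0.0187 -0.0095 [407.3 133.7]
0.0105 0.0187 0.0095 [415.8 132.6]
0.0255 0 -0.0095 [408.2 145. ]
0.0255 0 0.0095 [416.7 143.9]
0.0255 0.0187 -0.0095 [409.5 138.4]
0.0255 0.0187 0.0095 [418.2 137.2]
```

View pics/h3.png

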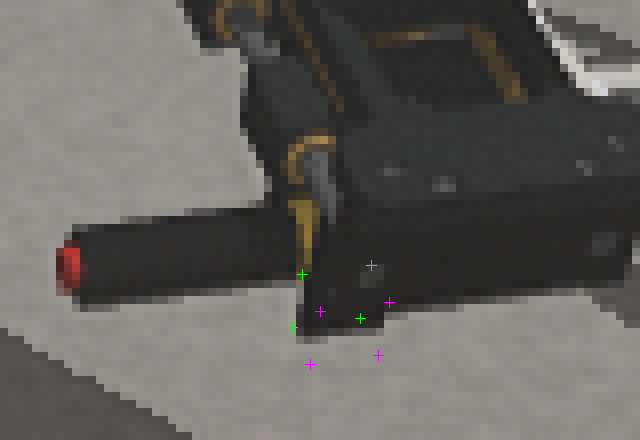

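```bash
python3 -c "
from h import *
plan((.536,-.185,.150),62.6,12)"
```

```text
[-29.6, 1.3, 1.3] 0.026
[-29.5, 2.1, 1.3] 0.026
[-29.5, 2.9, 1.3] 0.026
[-29.4, 3.6, 1.3] 0.026
[-29.3, 4.4, 1.3] 0.026
[-29.1, 5.2, 1.3] 0.026
[-29.0, 5.9, 1.3] 0.026
[-28.8, 6.7, 1.3] 0.026
[-28.6, 7.4, 1.3] 0.026
[-28.4, 8.2, 1.3] 0.026
[-28.2, 8.9, 1.3] 0.026
[-28.0, 9.6, 1.3] 0.026
```

>>> send_rows(plan=[[15,-29.5,1.5,1.5,0,0,0.026],[15,-29.5,2,1.5,0,0,0.026],[15,-29.5,3,1.5,0,0,0.026],[15,-29.5,3.5,1.5,0,0,0.026],[15,-29.5,4.5,1.5,0,0,0.026],[15,-29,5,1.5,0,0,0.026],[15,-29,6,1.5,0,0,0.026],[15,-29,6.5,1.5,0,0,0.026],[15,-28.5,7.5,1.5,0,0,0.026],[15,-28.5,8,1.5,0,0,0.026],[15,-28,9,1.5,0,0,0.026],[15,-28,9.5,1.5,0,0,0.026]])

```text
time_s: 7.55
tool_pos: [0.5354, -0.1857, 0.1473]
tool_rot: [-179.9, 0.0, 62.7]
force: [0.9, -0.2, -1.1]
grip_width: 0.0212
```

>>> send_rows(plan=[[15,0,0,0,0,0,0],[15,0,0,0,0,0,0],[15,0,0,0,0,0,0]])

```text
time_s: 7.85
tool_pos: [0.5366, -0.1834, 0.1484]
tool_rot: [-179.9, -0.0, 62.8]
force: [-0.8, -1.2, -1.7]
grip_width: 0.0208
```

```bash
python3 - <<'E'
from h import *
o=env.get_obs();print(o["tool_pos"],o["tool_rot"],o["force"],o["wrist_torque"],o["grip_width"])
out=[]
for c,b in(("scene",(195,90,315,240)),("top",(320,120,440,270))):
    im=env.read_camera(c);cv2.imwrite(f"pics/{c}3.png",im[:,:,::-1]);l,t,r,bb=b
    out.append(cv2.resize(im[t:bb,l:r,::-1],None,fx=4,fy=4,interpolation=cv2.INTER_CUBIC)[:,:400 if c=="top" else None])
cv2.imwrite("pics/h4.png",np.hstack(out)[:,:800])
E
```

```text
[ 0.53659251 -0.18341776  0.14844206] [-1.79941428e+02 -4.06952800e-02  6.28041800e+01] [-0.79429249 -1.19723416 -1.65994026] [-0.02142616 -0.04998983  0.03751665] 0.020824318688722518
```

View pics/h4.png

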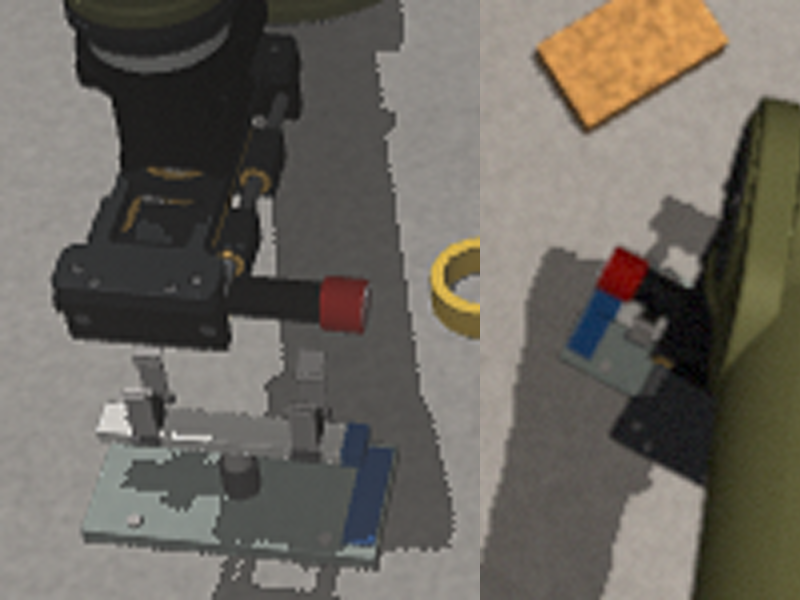

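```bash
python3 - <<'E'
from h import *
p=np.array([.5366,-.1834,.1671]);y=np.radians(62.8);d=np.array([np.cos(y),np.sin(y),0]);j=np.array([np.sin(y),-np.cos(y),0])
for c,b in(("scene",(270,150,295,180)),("top",(345,178,365,197))):
    im=cv2.imread(f"pics/{c}3.png")[:,:,::-1].copy()
    cc,s,_=blob(im,(0,130,50),(9,255,255),b);H=ray(c,cc,p[2]);e=H-p;print(c,cc,s,"head",H.round(4),"s,lat mm",(e@d*1000).round(1),(e@j*1000).round(1))
# rack model in scene for candidate poses
for R in((.5394,-.1839),(.537,-.183),(.534,-.182)):
  t=np.radians(-27.4);u=np.array([-np.sin(t),np.cos(t),0]);v=np.array([np.cos(t),np.sin(t),0])
  for h in(.070,.083,.096):
    P=np.array([*R,0])
    print(R,h,"bar ends top mid",proj("scene",[P+u*-.075+[0,0,h-.027],P+u*.075+[0,0,h-.027]]).round(1).tolist(),"clip tops (near -x/+x, far -x,+x)",proj("scene",[P+u*a+v*b+[0,0,h+.02] for a in(-.045,.045) for b in(-.023,.023)]).round(1).tolist())
  print("plate top corners",proj("scene",[np.array([*R,.012])+u*a+v*b for a in(-.085,.085) for b in(-.0425,.0425)]).round(1).tolist(),proj("top",[np.array([*R,.012])+u*a+v*b for a in(-.085,.085) for b in(-.0425,.0425)]).round(1).tolist())
a=cv2.imread("pics/scene0.png")[165:240,205:305];cv2.imwrite("pics/h5.png",cv2.resize(a,None,fx=8,fy=8,interpolation=cv2.INTER_CUBIC))
E
```

```text
scene [279.8046875 165.375    ] [275 159  12  14 128] head [ 0.5661 -0.12    0.1671] s,lat mm 69.8 -2.7
top [355.34444444 187.9       ] [349 182  13  13  90] head [ 0.5713 -0.1215  0.1671] s,lat mm 70.9 2.6
(0.5394, -0.1839) 0.07 bar ends top mid [[220.9, 200.4], [286.0, 206.6]] clip tops (near -x/+x, far -x,+x) [[233.2, 180.1], [227.8, 195.6], [273.1, 183.7], [268.9, 199.5]]
(0.5394, -0.1839) 0.083 bar ends top mid [[219.9, 196.7], [285.6, 202.9]] clip tops (near -x/+x, far -x,+x) [[232.3, 176.0], [226.8, 191.6], [272.6, 179.7], [268.3, 195.5]]
(0.5394, -0.1839) 0.096 bar ends top mid [[218.9, 192.8], [285.3, 199.1]] clip tops (near -x/+x, far -x,+x) [[231.4, 171.9], [225.8, 187.5], [272.1, 175.6], [267.8, 191.4]]
plate top corners [[223.9, 195.0], [213.9, 223.1], [294.2, 201.6], [288.0, 230.5]] [[396.6, 239.6], [411.5, 210.7], [338.3, 208.5], [353.6, 180.0]]
(0.537, -0.183) 0.07 bar ends top mid [[221.1, 199.5], [286.1, 205.7]] clip tops (near -x/+x, far -x,+x) [[233.3, 179.2], [228.0, 194.7], [273.2, 182.9], [269.0, 198.6]]
(0.537, -0.183) 0.083 bar ends top mid [[220.1, 195.8], [
[... 392 characters left out ...]
 211.6], [338.0, 209.4], [353.2, 180.9]]
(0.534, -0.182) 0.07 bar ends top mid [[221.2, 198.5], [286.1, 204.6]] clip tops (near -x/+x, far -x,+x) [[233.5, 178.2], [228.1, 193.6], [273.2, 181.8], [269.1, 197.5]]
(0.534, -0.182) 0.083 bar ends top mid [[220.2, 194.7], [285.7, 200.9]] clip tops (near -x/+x, far -x,+x) [[232.6, 174.2], [227.1, 189.6], [272.7, 177.8], [268.5, 193.4]]
(0.534, -0.182) 0.096 bar ends top mid [[219.2, 190.9], [285.4, 197.1]] clip tops (near -x/+x, far -x,+x) [[231.7, 170.0], [226.1, 185.5], [272.2, 173.6], [267.9, 189.4]]
plate top corners [[224.2, 193.2], [214.3, 221.1], [294.2, 199.7], [288.0, 228.4]] [[395.9, 241.7], [410.8, 212.8], [337.6, 210.5], [352.8, 182.0]]
```

View pics/h5.png

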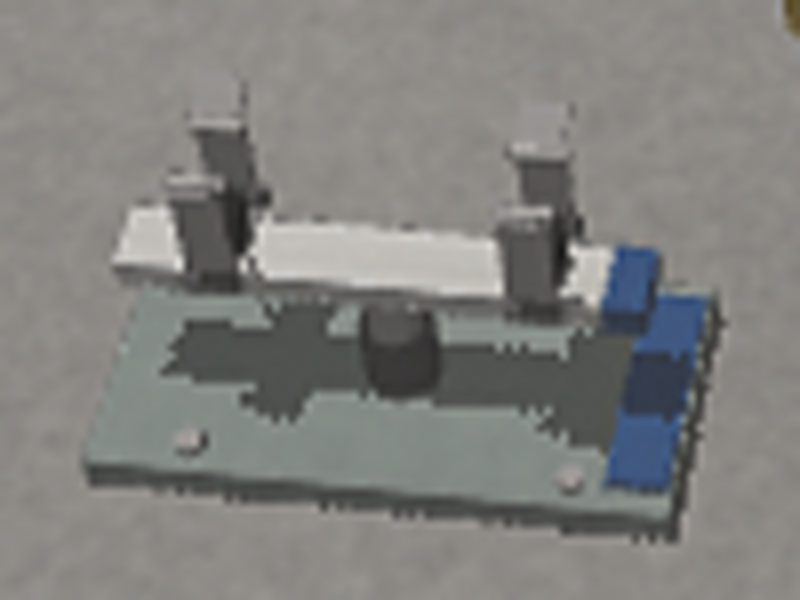

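Both cameras place the torch within about 2 mm along the axis and about 3 mm across it, which is inside the clip funnel. The image puts the home axis at roughly 85–95 mm. I'll make a small correction, then descend to just above the lips.

>>> send_rows(plan=[[15,1,1.5,5,0,0,0],[15,0,0,10,0,0,0],[15,0,0,10,0,0,0],[15,0,0,7,0,0,0],[15,0,0,3,0,0,0],[15,0,0,0,0,0,0],[15,0,0,0,0,0,0]])

```text
time_s: 8.65
tool_pos: [0.5385, -0.1844, 0.1141]
tool_rot: [180.0, -0.0, 62.7]
force: [-0.4, -0.7, -1.1]
grip_width: 0.0209
```

>>> send_rows(plan=[[15,0,0,2,0,0,0],[15,0,0,2,0,0,0],[15,0,0,1,0,0,0]])

```text
time_s: 8.95
tool_pos: [0.5383, -0.1844, 0.1089]
tool_rot: [180.0, 0.0, 62.7]
force: [0.2, 0.4, -1.1]
grip_width: 0.0209
```

>>> send_rows(plan=[[15,0,0,2,0,0,0],[15,0,0,2,0,0,0],[15,0,0,0,0,0,0]])

```text
time_s: 9.25
tool_pos: [0.5381, -0.1843, 0.1045]
tool_rot: [-180.0, 0.0, 62.7]
force: [-0.7, -0.4, -1.4]
grip_width: 0.0212
```

>>> send_rows(plan=[[15,0,0,1.5,0,0,0],[15,0,0,1.5,0,0,0],[15,0,0,0,0,0,0]])

```text
time_s: 9.55
tool_pos: [0.5382, -0.1843, 0.1017]
tool_rot: [-180.0, 0.0, 62.7]
force: [-0.2, 0.4, -1.3]
grip_width: 0.0206
```

>>> send_rows(plan=[[15,0,0,1.5,0,0,0],[15,0,0,1.5,0,0,0],[15,0,0,0,0,0,0]])

```text
time_s: 9.85
tool_pos: [0.5382, -0.1843, 0.0986]
tool_rot: [-180.0, 0.0, 62.7]
force: [-0.7, 0.0, -0.3]
grip_width: 0.021
```

>>> send_rows(plan=[[15,0,0,1.5,0,0,0],[15,0,0,1.5,0,0,0],[15,0,0,0,0,0,0]])

```text
time_s: 10.15
tool_pos: [0.5382, -0.1843, 0.0957]
tool_rot: [-180.0, 0.0, 62.7]
force: [0.3, 0.6, -1.6]
grip_width: 0.0211
```

>>> send_rows(plan=[[15,0,0,1.5,0,0,0],[15,0,0,1.5,0,0,0],[15,0,0,0,0,0,0]])

```text
time_s: 10.45
tool_pos: [0.5382, -0.1843, 0.0927]
tool_rot: [-180.0, 0.0, 62.7]
force: [0.0, -0.4, -0.9]
grip_width: 0.0208
```

>>> send_rows(plan=[[15,0,0,1,0,0,0],[15,0,0,1,0,0,0],[15,0,0,0,0,0,0]])

```text
time_s: 10.75
tool_pos: [0.5383, -0.1843, 0.0908]
tool_rot: [-180.0, 0.0, 62.7]
force: [0.6, 0.6, -1.3]
grip_width: 0.0209
```

>>> send_rows(plan=[[15,0,0,1,0,0,0],[15,0,0,1,0,0,0],[15,0,0,0,0,0,0]])

```text
time_s: 11.05
tool_pos: [0.5382, -0.1843, 0.0888]
tool_rot: [-180.0, 0.0, 62.7]
force: [-0.0, 0.2, -1.2]
grip_width: 0.0214
```

>>> send_rows(plan=[[15,0,0,1,0,0,0],[15,0,0,1,0,0,0],[15,0,0,0,0,0,0]])

```text
time_s: 11.35
tool_pos: [0.5384, -0.1843, 0.0871]
tool_rot: [180.0, 0.0, 62.7]
force: [-0.4, 0.1, 0.1]
grip_width: 0.0209
```

>>> send_rows(plan=[[15,0,0,1,0,0,0],[15,0,0,1,0,0,0],[15,0,0,0,0,0,0]])

```text
time_s: 11.65
tool_pos: [0.5388, -0.1843, 0.0854]
tool_rot: [180.0, -0.0, 62.7]
force: [-0.9, 0.1, 4.7]
grip_width: 0.0208
```

>>> send_rows(plan=[[15,0,0,1,0,0,0],[15,0,0,1,0,0,0],[15,0,0,0,0,0,0]])

```text
time_s: 11.95
tool_pos: [0.5386, -0.1843, 0.0832]
tool_rot: [180.0, -0.0, 62.7]
force: [-1.0, 0.3, 4.4]
grip_width: 0.0211
```

>>> send_rows(plan=[[15,0,0,1,0,0,0],[15,0,0,1,0,0,0],[15,0,0,0,0,0,0]])

```text
time_s: 12.25
tool_pos: [0.5383, -0.1843, 0.0806]
tool_rot: [-180.0, -0.0, 62.7]
force: [0.2, 1.0, 3.0]
grip_width: 0.0205
```

>>> send_rows(plan=[[15,0,0,1,0,0,0],[15,0,0,1,0,0,0],[15,0,0,0,0,0,0]])

```text
time_s: 12.55
tool_pos: [0.5381, -0.1843, 0.0784]
tool_rot: [-180.0, 0.0, 62.7]
force: [0.7, 0.3, -0.6]
grip_width: 0.0211
```

>>> send_rows(plan=[[15,0,0,1,0,0,0],[15,0,0,1,0,0,0],[15,0,0,0,0,0,0]])

```text
time_s: 12.85
tool_pos: [0.538, -0.1843, 0.0764]
tool_rot: [-180.0, 0.0, 62.7]
force: [0.7, 0.0, -2.6]
grip_width: 0.0209
```

>>> send_rows(plan=[[15,0,0,1,0,0,0],[15,0,0,1,0,0,0],[15,0,0,0,0,0,0]])

```text
time_s: 13.15
tool_pos: [0.5381, -0.1843, 0.0745]
tool_rot: [-180.0, 0.0, 62.7]
force: [0.3, 0.5, -1.6]
grip_width: 0.0208
```

>>> send_rows(plan=[[15,0,0,1,0,0,0],[15,0,0,1,0,0,0],[15,0,0,0,0,0,0]])

```text
time_s: 13.45
tool_pos: [0.5382, -0.1843, 0.0727]
tool_rot: [-180.0, 0.0, 62.7]
force: [-0.4, 0.3, -1.5]
grip_width: 0.0208
```

>>> send_rows(plan=[[15,0,0,1,0,0,0],[15,0,0,0,0,0,0]])

```text
time_s: 13.65
tool_pos: [0.5385, -0.1844, 0.0719]
tool_rot: [180.0, 0.0, 62.7]
force: [0.3, 0.7, -0.8]
grip_width: 0.0209
```

>>> send_rows(plan=[[15,0,0,1,0,0,0],[15,0,0,0,0,0,0]])

```text
time_s: 13.85
tool_pos: [0.5387, -0.1845, 0.0713]
tool_rot: [180.0, 0.0, 62.7]
force: [0.1, -0.4, 0.3]
grip_width: 0.0211
```

>>> send_rows(plan=[[15,0,0,0.8,0,0,0],[15,0,0,0,0,0,0]])

```text
time_s: 14.05
tool_pos: [0.5388, -0.1845, 0.0711]
tool_rot: [180.0, 0.0, 62.7]
force: [-2.0, -0.2, 5.2]
grip_width: 0.0207
```

>>> send_rows(plan=[[15,0,0,0.5,0,0,0],[15,0,0,0,0,0,0]])

```text
time_s: 14.25
tool_pos: [0.5388, -0.1845, 0.071]
tool_rot: [179.9, 0.0, 62.7]
force: [-3.0, 0.0, 7.3]
grip_width: 0.0213
```

>>> send_rows(plan=[[15,0,0,0.4,0,0,0],[15,0,0,0,0,0,0]])

```text
time_s: 14.45
tool_pos: [0.5389, -0.1845, 0.0709]
tool_rot: [179.9, 0.0, 62.7]
force: [-2.7, 0.9, 9.3]
grip_width: 0.0212
```

>>> send_rows(plan=[[15,0,0,0.5,0,0,0],[15,0,0,0,0,0,0],[15,0,0,0,0,0,0]])

```text
time_s: 14.75
tool_pos: [0.5389, -0.1845, 0.0707]
tool_rot: [179.9, 0.0, 62.7]
force: [-4.0, 1.0, 12.5]
grip_width: 0.021
```

```bash
python3 - <<'E'
from h import *
o=env.get_obs();print(o["tool_pos"],o["force"],o["wrist_torque"],o["grip_width"])
im=env.read_camera("scene");cv2.imwrite("pics/scene4.png",im[:,:,::-1])
im2=env.read_camera("top");cv2.imwrite("pics/top4.png",im2[:,:,::-1])
print(env.get_obs()["force"])
a=cv2.resize(im[140:240,200:320,::-1],None,fx=4,fy=4,interpolation=cv2.INTER_CUBIC)
b=cv2.resize(im2[165:265,335:415,::-1],None,fx=4,fy=4,interpolation=cv2.INTER_CUBIC)
cv2.imwrite("pics/h6.png",np.hstack([a,b]))
E
```

```text
[ 0.53891573 -0.18453417  0.07074905] [-3.98255305  1.03142281 12.49512989] [ 0.20440853  0.86361733 -0.00334058] 0.021010786556054404
[-4.40114571  0.98025636 10.99196684]
```

View pics/h6.png

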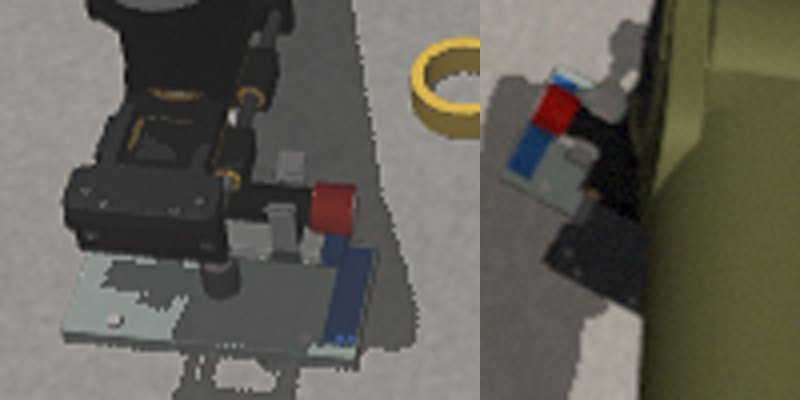

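>>> send_rows(plan=[[15,0,0,-1.2,0,0,0],[15,0,-0.5,-0.8,0,0,0],[15,0,0,0,0,0,0]])

```text
time_s: 15.15
tool_pos: [0.5384, -0.1843, 0.0712]
tool_rot: [179.9, -0.0, 62.7]
force: [-0.6, 0.2, 3.3]
grip_width: 0.0208
```

>>> send_rows(plan=[[30,0,0,0,0,0,0],[40,0,0,0,0,0,0],[60,0,0,0,0,0,0],[87,0,0,0,0,0,0],[87,0,0,0,0,0,0],[87,0,0,0,0,0,0],[87,0,0,0,0,0,0],[87,0,0,0,0,0,0],[87,0,0,0,0,0,0],[87,0,0,0,0,0,0]])

```text
time_s: 16.15
tool_pos: [0.5379, -0.1841, 0.0707]
tool_rot: [180.0, 0.0, 62.7]
force: [-0.1, 0.3, 0.3]
grip_width: 0.0856
```

Released. Next I'll rise clear and back off toward the base's right to clear the camera views.

>>> send_rows(plan=[[87,0,0,-10,0,0,0],[87,0,0,-20,0,0,0],[87,0,0,-30,0,0,0],[87,0,0,-40,0,0,0],[87,-20,-5,-30,0,0,0.02],[87,-35,-10,0,0,0,0.05],[87,-40,-5,0,0,0,0.06],[87,-40,0,0,0,0,0.06],[87,-40,0,0,0,0,0.06],[87,-40,0,0,0,0,0.06],[87,-30,0,0,0,0,0],[87,0,0,0,0,0,0]])

```text
time_s: 17.35
tool_pos: [0.3744, -0.377, 0.2014]
tool_rot: [180.0, 0.1, 44.5]
force: [-0.2, 0.2, -0.4]
grip_width: 0.0871
```

```bash
python3 - <<'E'
from h import *
im=env.read_camera("scene");im2=env.read_camera("top")
cv2.imwrite("pics/scene5.png",im[:,:,::-1]);cv2.imwrite("pics/top5.png",im2[:,:,::-1])
o=env.get_obs();print(o["tool_pos"],o["force"])
for c,I,b in(("scene",im,(205,150,305,240)),("top",im2,(325,165,425,250))):
    y,s1,_=blob(I,(18,100,60),(38,255,255),b);h,s2,_=blob(I,(0,130,50),(9,255,255),b)
    Y=ray(c,y,.0885);H=ray(c,h,.0885);d=(H-Y)[:2];print(c,y,h,Y,H,np.hypot(*d),np.degrees(np.arctan2(-d[0],d[1])))
a=cv2.resize(im[150:235,205:305,::-1],None,fx=4.5,fy=4.5,interpolation=cv2.INTER_CUBIC)
b=cv2.resize(im2[165:250,340:417,::-1],None,fx=4.5,fy=4.5,interpolation=cv2.INTER_CUBIC)
cv2.imwrite("pics/h7.png",np.hstack([a,b]))
E
```

```text
[ 0.378451   -0.37288811  0.20142951] [ 0.44194126  0.38371323 -0.36975098]
scene [250.11607143 188.33928571] [282.56363636 191.05454545] [ 0.53398925 -0.18400092  0.0885    ] [ 0.56634661 -0.1198273   0.0885    ] 0.07186968291458991 -26.757968737256192
top [379.36893204 206.13592233] [353.59782609 192.25      ] [ 0.53946779 -0.18619481  0.0885    ] [ 0.57270314 -0.12299844  0.0885    ] 0.07140286714080349 -27.740148525747752
```

View pics/h7.png

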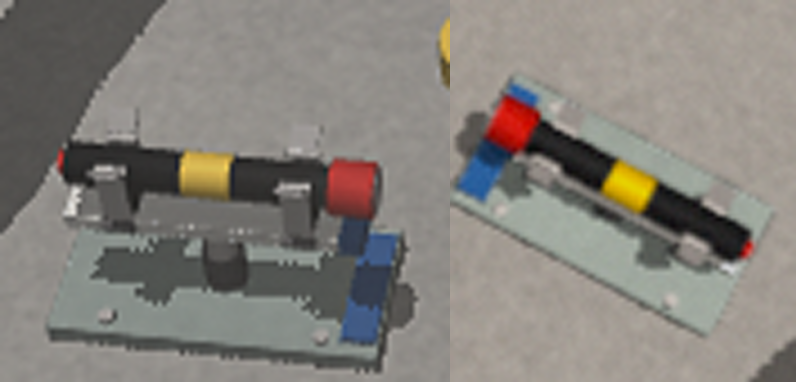

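The torch lies level in both clips with its red head at the blue end. The band centre is within about 1 mm of the clip midpoint: scene about (250,188), top about (379,206). I'll hand in.

```bash
python3 -c "
from cell import env
print(env.sign_off(), env.get_obs()['time_s'])"
```

```text
the job is handed in; nothing more can be done
the job is handed in; nothing more can be done
```

The torch is stowed in the rack with its red head at the blue end. I released it, moved the arm clear without touching anything, and handed the job in at about 17.5 s.

**Press:** I pressed it down in 0.4–2 mm steps while reading the force.
- **Lips:** contact came at an axis height of about 106 mm. Spreading the clips took about 6 N, and the force then dropped back to nothing as the torch went through.
- **Seats:** it stopped at about 89–90 mm, and the highest press I read there was about 13–14 N, under the 20 N limit. That height agrees with the 17 mm drop expected from the lips.

**Final pictures:** after release, both cameras show the torch level in both clips and the clip fingers upright round it. The yellow band is within about 1 mm of midway between the clips. I did not compare every bystander's position before and after.

**Disagreements:** the two cameras differed by about 5 mm across the torch. I took the point between the jaws as the true position, and the side force stayed at about 4 N or less. I had no direct reading of the clip angles, so "both clips closed" rests on the pictures and the force pattern.

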